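# Free the index plunger of a specimen stage and hold it out

## Robot

A 6-joint arm with a two-finger parallel gripper is mounted at the origin on the work surface. World frame = base frame: x ahead of the robot, y to its left, z up, the work surface at z = 0. Lengths are in m, angles in degrees, forces in N, time in s.
With the tool pointing down it reaches from about 0.4 to 0.825 m from the base axis. Payload 7 kg.
Tool frame: the origin (TCP) lies on the centre line of the jaws, within the pads' length; the fingertips stand 19 mm ahead of it and the grasp point (between the pads) is the TCP; z points along the fingers, y is the line along which they close (so a half turn about z gives the same grasp; the last joint's range is limited). The gripper opens to 88 mm and grips with 3 to 60 N. Pads are 19 mm wide; open, the fingers measure 130 mm over their backs; the gripper's body (78 mm by 193 mm) begins 47 mm behind the grasp point.
Start: joints at [-56.087, 20.546, 0.682, 0, -70.136, -16.507], TCP at [0.202, -0.644, 0.246] pointing down, gripper open.
Joint ranges: [-176.03, 176.03], [-82.01, 121.73], [-58.28, 71.71], [-173.87, 95.51], [-174.79, -0.11], [-173.66, 173.66]. Speed limits (degrees/s): [136.94, 136.94, 172.46, 180, 180, 180].

## Interface

Orientations are given as [roll, pitch, yaw] about the fixed x, y, z axes, in that order (R = Rz(yaw) Ry(pitch) Rx(roll)).
In Python, from plant import get_state, capture, close_job gives the robot as it stands.
- The arm moves only by the tool apply_moves, never from a script. Its argument "targets" is a list of rows, each a list of 7 numbers: the opening, from 0 (shut) to 1 (fully open), then the shift along the tool's x, y, z normalised to -1 to 1, where 1 is 1000 mm, then the turn, a rotation vector about the tool's x, y, z normalised to -1 to 1, where 1 is 90 degrees. In form: [[claw, tx, ty, tz, ax, ay, az], ...]. A call has 1 to 20 rows; each row shifts and turns the commanded pose from where the row before left it, along the tool's axes as they then stand; what a row does not reach is not made up. A row lasts 1/12 s, in which the tool goes at most 41.7 mm and 7.16 degrees, less where a joint would pass 70% of its speed; a pose out of reach is approached as far as the arm can. A call with a number of a shift or a turn outside -1 to 1 is refused whole. A call with a gripper value outside its range is refused whole. The fingers move at their own pace and stop on an object; "newtons" is the grip in N (left out, the last holds). Time passes only in rows, so rows that do not move let the fingers close. It gives the time, the measured TCP pose, the force, the opening and the grip force at its end, in the units of the state.
- get_state(): the state, without advancing time (a new reading comes with each control period).
- capture(name): name is "scene" or "side" or "wrist"; returns a dict with "frame" (480x640x3 uint8, red, green, blue), "range_z" (480x640 float32, m along the optical axis (not along the pixel's ray), 0 where there is no reading), "camera_matrix" (3x3 intrinsics, pixels), "T" (4x4, takes a point from camera to world coordinates). Camera axes: x right, y down, z forward; pixel columns grow to the right and rows downward; lengths in m; the calibration is good to about 2 mm. A picture is of the moment at which its call begins.
- close_job(): hands the job in; it is judged then, once.
The state is a dict: "time_s": time; "joints": joint angles; "qd": joint speeds; "joint_torque": joint torques, N m; "tcp_pos": TCP position; "eef_rot": TCP orientation; "contact_force": force on the tool from outside, world axes, zero at the start; "moment": the same for the moment, N m; "gripper_width": finger opening in m; "gripper_force": force on a finger pad.
Only numpy, scipy, OpenCV 4.12 (cv2) and the standard library are available. Lean on these libraries where they do the work, as an engineer would, in place of code of your own. Each camera call takes 0.05 s, during which the arm holds its last target. There are 200 camera calls.

## Task

Someone has parked a metal extension tube over the knob of the index plunger on the rotary specimen stage: lift the tube off and set it down standing upright in the white parts tray, and let go of it. Then grip the plunger's knob, pull it straight up as far as it goes against its spring, and keep holding it there, so that the pin stays clear of its hole and a colleague can turn the disc: finish while still holding the knob fully up. Leave the specimen puck on the disc, the jar and the lens cap where they are.

Things in the scene. Friction and masses are not known exactly. Their poses are not given: they have to be found in the camera images.
- stage: Fixed indexing specimen stage: grey base, x -145 to 80, y +-75 mm, top 14 mm up; dark steel disc, 132 mm diameter, top 30 mm up, with a ring of holes; aluminium bracket whose arm (x -138 to -19 mm, 50 mm wide, top 54 mm up) reaches over the rim. Origin: on the bench under the disc's axis, z up. The plunger's vertical axis is at x -50, y 0 mm.
- knob_grip (a point): Point on the axis of the index plunger's round black knurled knob: 24 mm diameter, 32 mm tall, above a brass bushing (20 mm diameter, 8 mm tall) on the bracket arm. Seated, the knob spans 62 to 94 mm above the bench and this point, good to pinch from above, is at 81 mm; it moves with the knob, which goes only straight up and down and does not come off.
- plunger (a joint): Travel of the plunger, m: 0 seated (pin 8 mm deep in its hole in the disc), growing as the knob is pulled up, 0.018 at the hard stop. A spring pulls it back: about 3 N at 0 and 9 N at the stop; let go, it snaps home.
- tube: Loose aluminium extension tube (open ring): outer diameter 56, inner 40, height 42 mm, about 0.12 kg, standing on the bracket arm around the knob, up to 4 mm off-centre. Origin: centre of its lower end, 54 mm above the bench at the start; z along its axis. Its upper end is 2 mm above the knob's top, so the knob cannot be gripped before the tube is off.
- tray: White square parts tray, fixed to the bench, empty: 180 x 180 mm outside, walls 4 mm thick and 18 mm high. Origin: centre of its underside on the bench.
- tray_in (a point): Centre of the tray's inner floor (172 x 172 mm inside), x and y along its sides.
- puck: Pale grey round specimen puck, 30 mm diameter, 18 mm tall, loose on the stage disc on the side away from the bracket; leave it. Origin: centre of its underside.
- jar: Amber jar with white lid, 48 mm diameter, 75 mm tall, loose on the bench; leave it. Origin: centre of its underside.
- lens_cap: Black round lens cap, 52 mm diameter, 10 mm tall, lying on the bench near the robot; leave it. Origin: centre of its underside.
Things that resemble listed ones, but are neither listed nor needed, are in the scene too. Leave any purple look-alike of the tube alone.

How it is judged (in metres and radians):
On the way, in this order (a step that is already met when the one before it is completed fails the run):
1. the tube is carried down into the tray: held by the fingers within 15 mm of the tray's floor (x of tube in the frame of tray_in between -0.064 and 0.064 m and y of tube in the frame of tray_in between -0.064 and 0.064 m and z of tube in the frame of tray_in below 0.015 m and contact force between the fingers and tube above 0.3 N), for 0.04 s.
2. the tube stands upright in the tray, let go and at rest, and the plunger is still seated (x of tube in the frame of tray_in between -0.064 and 0.064 m and y of tube in the frame of tray_in between -0.064 and 0.064 m and z of tube in the frame of tray_in below 0.004 m and angle between tube's own z axis and vertical below 0.1 rad and contact force between the fingers and tube below 0.1 N and linear speed of tube below 0.02 m/s and value of joint plunger below 0.003 m), for 0.2 s.
3. the plunger is pulled up at least 15 of its 18 mm by the fingers on its knob (value of joint plunger above 0.015 m and contact force between the fingers and plunger above 1.5 N), for 0.3 s.
At the end, for the whole second after the job is handed in: The plunger is held at least 15 mm up (of 18 mm) with the fingers on the knob (over 1.5 N), while the tube stands upright (within 0.1 rad) on the tray's floor inside the walls, untouched and at rest (all of step 3 and x of tube in the frame of tray_in between -0.064 and 0.064 m and y of tube in the frame of tray_in between -0.064 and 0.064 m and z of tube in the frame of tray_in below 0.004 m and angle between tube's own z axis and vertical below 0.1 rad and contact force between the fingers and tube below 0.1 N and linear speed of tube below 0.02 m/s); the arm keeps its last pose, push and grip.
It fails at once if the specimen puck is moved by more than 15 mm (distance of puck from where it was at the start of the episode above 0.015 m).
It fails at once if the jar is moved by more than 15 mm (distance of jar from where it was at the start of the episode above 0.015 m).
It fails at once if the lens cap is moved by more than 15 mm (distance of lens_cap from where it was at the start of the episode above 0.015 m).
It also fails if it takes over 58 s, if anything falls off the work surface, if the arm or the gripper's body presses on something with over 40 N, if the wrist force passes 120 N, or if a joint passes its speed limit or range.

## Working session

There is one attempt and no reset: what is moved stays moved. The work goes in short steps, Python scripts to look and compute and a tool call to move; the robot and the scene stay as the last step left them, time stands still between calls to the robot, and variables do not carry over. Pictures are saved under pics/ and viewed, at most 10 in all, crops included, and the job is handed in when it is done.

Besides the shell and the picture viewer there is one more tool, called by a JSON object that holds its "method" and its "body". apply_moves: Moves the arm, as the interface text tells. Scaled input: -1 to 1 covers 1000 mm each way for a shift and 90 degrees each way for a turn. Its arguments: {"type":"object","properties":{"targets":{"type":"array","items":{"type":"array","items":{"type":"number"}}},"newtons":{"type":"number"}},"required":["targets"]}

```bash
mkdir -p pics; cat > h.py <<'E'
import numpy as np,cv2
from plant import get_state,capture,close_job
def snap(n,f):
    c=capture(n); np.savez(''+f+'.npz',**c); cv2.imwrite('pics/'+f+'.png',c['frame'][:,:,::-1]); return c
def w(c,u,v,z=None):
    K,T=c['camera_matrix'],c['T']; r=np.linalg.inv(K)@[u,v,1]
    if z is None: p=r*c['range_z'][int(v),int(u)]; return T[:3,:3]@p+T[:3,3]
    d=T[:3,:3]@r; return T[:3,3]+d*(z-T[2,3])/d[2]
E
python3 - <<'E'
from h import *
for n in('scene','side'): c=snap(n,n+'0'); print(c['T'].round(3))
print(get_state())
E
```

```text
[[ 0.095  0.734 -0.673  1.23 ]
 [ 0.995 -0.072  0.063 -0.133]
 [-0.002 -0.676 -0.737  0.809]
 [ 0.     0.     0.     1.   ]]
[[ 0.943 -0.206  0.263  0.38 ]
 [-0.334 -0.574  0.747 -0.617]
 [-0.003 -0.792 -0.61   0.538]
 [ 0.     0.     0.     1.   ]]
{'time_s': 0.1, 'joints': array([-5.60876619e+01,  2.05882668e+01,  6.36640805e-01, -1.62298988e-02,
       -7.01371097e+01, -1.65074902e+01]), 'qd': array([-0.00048249, -0.09849176,  0.05908111,  0.02282106, -0.05932361,
       -0.09577708]), 'joint_torque': array([-3.26127563e-03, -5.84162664e+01,  2.93748540e+01,  7.01573879e+00,
        1.00469420e-02, -8.46623448e-05]), 'tcp_pos': array([ 0.20174511, -0.64369186,  0.24469245]), 'eef_rot': array([ 1.79910586e+02, -1.05866258e-02, -1.62600670e+02]), 'contact_force': array([ 0.20447184,  1.18523501, -0.04085205]), 'moment': array([-0.01033352, -0.00669982,  0.02727569]), 'gripper_force': 0.0, 'gripper_width': 0.08762869582201736}
```

View pics/scene0.png

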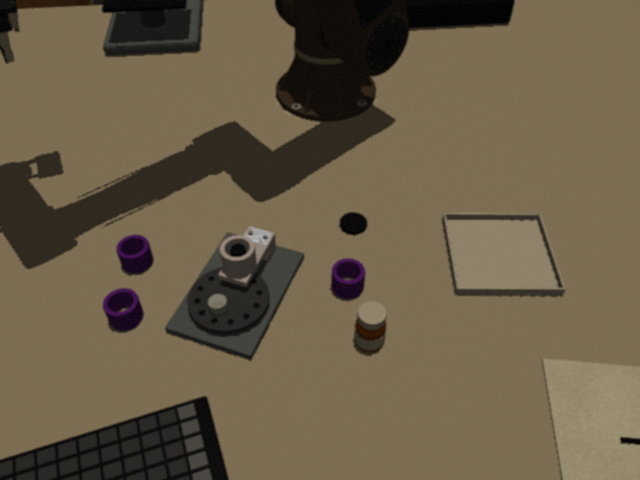

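View pics/side0.png

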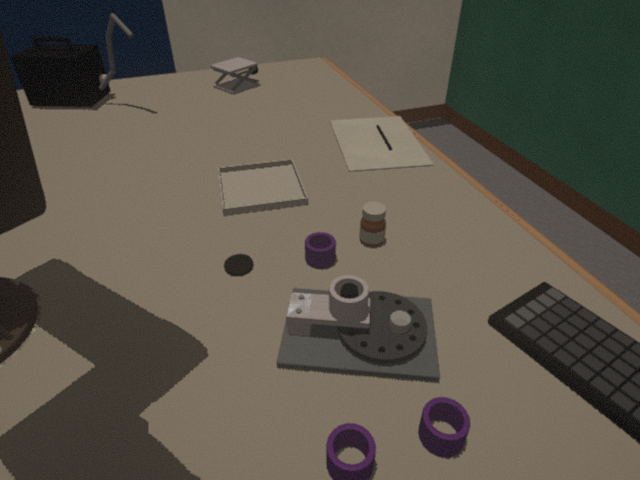

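The scene view shows the tube's upper ring at about (238,243), the tray with corners (445,215), (538,215), (561,293), (456,293), the puck at (217,302), the jar at (371,325) and the lens cap at (353,223). In the side view the tube's top is at about (349,288).

```bash
cat > m.py <<'E'
from h import *
S=dict(np.load('scene0.npz'));D=dict(np.load('side0.npz'))
# tube ring: points at height 0.09..0.10 near tube
for n,c,px in(('scene',S,(238,243)),('side',D,(349,288))):
    print(n,'ring by eye',w(c,*px,0.096).round(4))
    v,u=np.mgrid[0:480,0:640]; K=c['camera_matrix'];z=c['range_z']
    P=np.stack([(u-K[0,2])/K[0,0]*z,(v-K[1,2])/K[1,1]*z,z],-1)@c['T'][:3,:3].T+c['T'][:3,3]
    g=w(c,*px,0.096)
    m=(z>0)&(np.hypot(P[...,0]-g[0],P[...,1]-g[1])<.045)
    q=P[m&(abs(P[...,2]-.096)<.004)]; (cc,r)=cv2.minEnclosingCircle(q[:,:2].astype(np.float32)); print(len(q),np.array(cc).round(4),r,np.median(q[:,2]))
    q=P[(z>0)&(abs(P[...,2]-.014)<.005)&(np.hypot(P[...,0]-g[0],P[...,1]-g[1])<.2)]
    print('base',cv2.minAreaRect(q[:,:2].astype(np.float32)))
    q=P[(abs(P[...,2]-.030)<.004)&(z>0)&(np.hypot(P[...,0]-g[0],P[...,1]-g[1])<.14)]; print('disc',cv2.minEnclosingCircle(q[:,:2].astype(np.float32)))
for n,c,ps in(('scene',S,[(445,215),(538,215),(561,293),(456,293)]),('side',D,[(219,168),(298,162),(306,204),(223,211)])):
    print(n,'tray',[w(c,*p,.018).round(3) for p in ps],np.mean([w(c,*p,.018) for p in ps],0).round(4))
for n,p in(('jar',(371,310)),('cap',(353,223)),('purple',(348,268)),('puck',(217,298)),('p2',(135,245)),('bolt',(262,236))): print(n,w(S,*p).round(3))
E
python3 m.py
```

```text
scene ring by eye [ 0.5568 -0.1992  0.096 ]
593 [ 0.5669 -0.1992] 0.029500752687454224 0.09624148231477025
base ((0.5829827189445496, -0.21040713787078857), (0.39757785201072693, 0.23422163724899292), 67.78866577148438)
disc ((0.5822681188583374, -0.20014047622680664), 0.10370416939258575)
side ring by eye [ 0.5689 -0.2011  0.096 ]
712 [ 0.5683 -0.202 ] 0.028889693319797516 0.09571502036097695
base ((0.5856067538261414, -0.2086162269115448), (0.38572248816490173, 0.232469841837883), 67.68228912353516)
disc ((0.5787754058837891, -0.21358740329742432), 0.10252881050109863)
scene tray [array([0.45 , 0.175, 0.018]), array([0.466, 0.346, 0.018]), array([0.648, 0.322, 0.018]), array([0.631, 0.15 , 0.018])] [0.5488 0.2485 0.018 ]
side tray [array([0.469, 0.346, 0.018]), array([0.652, 0.311, 0.018]), array([0.613, 0.132, 0.018]), array([0.446, 0.165, 0.018])] [0.545  0.2388 0.018 ]
jar [ 0.694 -0.005  0.076]
cap [0.446 0.005 0.011]
purple [ 0.565 -0.021  0.024]
puck [ 0.63  -0.237  0.051]
p2 [ 0.475 -0.386  0.023]
bolt [ 0.505 -0.162  0.054]
```

{"method": "apply_moves", "body": {"targets": [[1,-0.03,0.0196,0,0,0,0],[1,-0.03,0.0196,0,0,0,0],[1,-0.03,0.0196,0,0,0,0],[1,-0.03,0.0196,0,0,0,0],[1,-0.03,0.0196,0,0,0,0],[1,-0.03,0.0196,0,0,0,0],[1,-0.03,0.0196,0,0,0,0],[1,-0.03,0.0196,0,0,0,0],[1,-0.03,0.0196,0,0,0,0],[1,-0.03,0.0196,0,0,0,0],[1,-0.03,0.0196,0,0,0,0],[1,-0.03,0.0196,0,0,0,0],[1,-0.03,0.0196,0,0,0,0],[1,-0.03,0.0196,0,0,0,0],[1,-0.03,0.0196,0,0,0,0],[1,-0.03,0.0196,0,0,0,0],[1,0,0,0,0,0,0],[1,0,0,0,0,0,0]]}}

```text
time_s: 1.6
tcp_pos: [0.5669, -0.1995, 0.2447]
eef_rot: [180.0, -0.1, -162.4]
contact_force: [-0.6, -0.3, 0.2]
gripper_width: 0.0874
gripper_force: 0.0
```

{"method": "apply_moves", "body": {"targets": [[1,0,0,0,0,0,0.07],[1,0,0,0,0,0,0.07],[1,0,0,0,0,0,0.07],[1,0,0,0,0,0,0.07],[1,0,0,0,0,0,0.07],[1,0,0,0,0,0,0.07],[1,0,0,0,0,0,0.07],[1,0,0,0,0,0,0],[1,0,0,0,0,0,0],[1,0,0,0,0,0,0]]}}

```text
time_s: 2.43
tcp_pos: [0.5657, -0.2017, 0.2455]
eef_rot: [-180.0, -0.0, 153.5]
contact_force: [0.9, 0.5, -1.0]
gripper_width: 0.0876
gripper_force: 0.0
```

```bash
python3 - <<'E'
from h import *
c=snap('wrist','wrist1');s=get_state();print(s['tcp_pos'],s['eef_rot'],s['joints'])
v,u=np.mgrid[0:480,0:640]; K=c['camera_matrix'];z=c['range_z']
P=np.stack([(u-K[0,2])/K[0,0]*z,(v-K[1,2])/K[1,1]*z,z],-1)@c['T'][:3,:3].T+c['T'][:3,3]
q=P[(z>0)&(abs(P[...,2]-.096)<.004)&(np.hypot(P[...,0]-.5675,P[...,1]+.2005)<.045)]
print(len(q),cv2.minEnclosingCircle(q[:,:2].astype(np.float32)))
S=dict(np.load('scene0.npz'))
for p in((303,250),(250,356),(168,330)):print(w(S,*p,.014).round(3))
E
```

```text
[ 0.56578141 -0.2016346   0.24553729] [-1.79997841e+02 -6.35686352e-03  1.53444762e+02] [-9.93420197e-01  1.36092254e+01 -9.09371664e+00 -8.62364611e-04
 -6.73037241e+01 -1.15561485e+02]
2901 ((0.5657435655593872, -0.2006692737340927), 0.028083372861146927)
[ 0.508 -0.093  0.014]
[ 0.717 -0.19   0.014]
[ 0.657 -0.318  0.014]
```

View pics/wrist1.png

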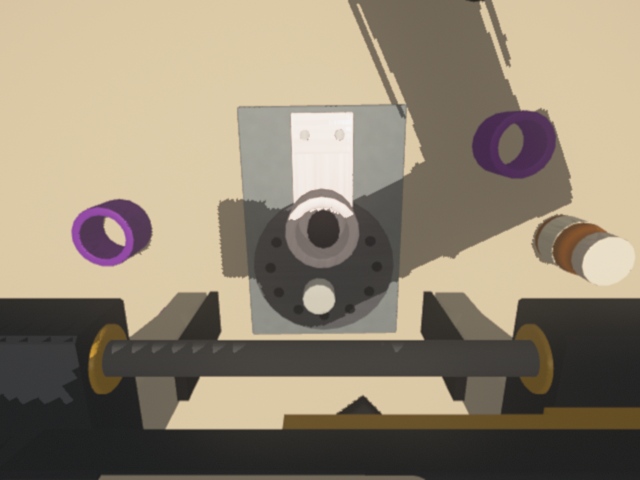

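The wrist view shows the tube ring at (322,228), centred between the fingers, with the bracket running up from it, so the jaws close along the stage's y. The puck at (319,299), jar and look-alikes are all clear of the way down.

{"method": "apply_moves", "body": {"targets": [[1,0,0,0.03,0,0,0],[1,0,0,0.03,0,0,0],[1,0,0,0.03,0,0,0],[1,0,0,0.03,0,0,0],[1,0,0,0.02,0,0,0],[1,0,0,0.015,0,0,0],[1,0,0,0.01,0,0,0],[1,0,0,0,0,0,0],[1,0,0,0,0,0,0],[1,0,0,0,0,0,0]]}}

```text
time_s: 3.32
tcp_pos: [0.5669, -0.2014, 0.0817]
eef_rot: [180.0, 0.1, 153.4]
contact_force: [0.0, 0.2, 0.2]
gripper_width: 0.0873
gripper_force: 0.0
```

{"method": "apply_moves", "body": {"newtons": 20, "targets": [[0.3,0,0,0,0,0,0],[0.3,0,0,0,0,0,0],[0.3,0,0,0,0,0,0],[0.3,0,0,0,0,0,0],[0.3,0,0,0,0,0,0],[0.3,0,0,0,0,0,0],[0.3,0,0,0,0,0,0],[0.3,0,0,0,0,0,0],[0.3,0,0,0,0,0,0],[0.3,0,0,0,0,0,0]]}}

```text
time_s: 4.15
tcp_pos: [0.5662, -0.2013, 0.0808]
eef_rot: [180.0, 0.0, 153.3]
contact_force: [-0.6, -0.4, 5.0]
gripper_width: 0.0564
gripper_force: 20.0
```

{"method": "apply_moves", "body": {"targets": [[0.3,0,0,-0.005,0,0,0],[0.3,0,0,-0.01,0,0,0],[0.3,0,0,-0.02,0,0,0],[0.3,0,0,-0.025,0,0,0],[0.3,0,0,-0.025,0,0,0],[0.3,0,0,-0.015,0,0,0],[0.3,0,0,0,0,0,-0.06],[0.3,0,0,0,0,0,-0.06],[0.3,0,0,0,0,0,-0.06],[0.3,0,0,0,0,0,0],[0.3,0,0,0,0,0,0]]}}

```text
time_s: 5.07
tcp_pos: [0.5661, -0.2012, 0.181]
eef_rot: [180.0, 0.0, 169.3]
contact_force: [-0.2, -0.8, -1.0]
gripper_width: 0.0562
gripper_force: 20.0
```

{"method": "apply_moves", "body": {"targets": [[0.3,0.004,0.015,0,0,0,0],[0.3,0.007,0.031,0,0,0,0],[0.3,0.007,0.031,0,0,0,0],[0.3,0.007,0.031,0,0,0,0],[0.3,0.007,0.031,0,0,0,0],[0.3,0.007,0.031,0,0,0,0],[0.3,0.007,0.031,0,0,0,0],[0.3,0.007,0.031,0,0,0,0],[0.3,0.007,0.031,0,0,0,0],[0.3,0.007,0.031,0,0,0,0],[0.3,0.007,0.031,0,0,0,0],[0.3,0.007,0.031,0,0,0,0],[0.3,0.007,0.031,0,0,0,0],[0.3,0.007,0.031,0,0,0,0],[0.3,0.004,0.016,0,0,0,0],[0.3,0,0,0,0,0,0],[0.3,0,0,0,0,0,0],[0.3,0,0,0,0,0,0]]}}

```text
time_s: 6.57
tcp_pos: [0.5476, 0.243, 0.1804]
eef_rot: [-180.0, -0.0, 169.4]
contact_force: [0.4, -0.2, -1.0]
gripper_width: 0.0565
gripper_force: 20.0
```

```bash
python3 - <<'E'
from h import *
c=snap('side','side2');s=get_state();print(s['tcp_pos'],s['eef_rot'],s['joints'],s['gripper_width'])
E
```

```text
[0.54771466 0.24267792 0.18053516] [-1.79979658e+02 -1.67978142e-02  1.69409770e+02] [ 4.25688837e+01  1.63169182e+01 -1.43688522e+01 -1.44909663e-03
 -5.93405811e+01 -1.43158371e+02] 0.05630065656640145
```

View pics/side2.png

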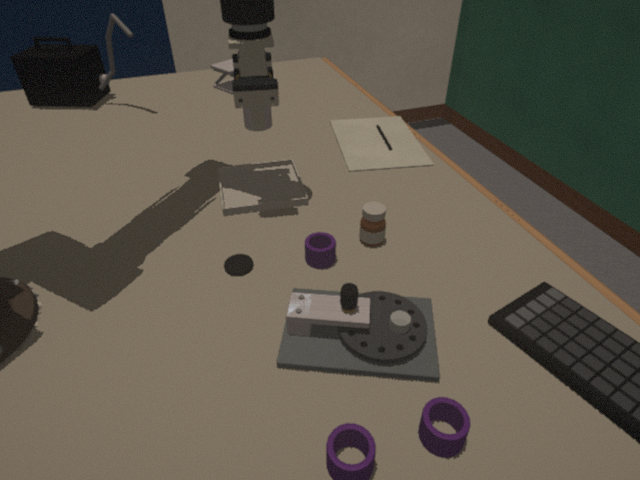

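The side view shows the tube at (258,112), held above the tray, and the knob at (349,296), now uncovered. The other objects haven't moved.

{"method": "apply_moves", "body": {"targets": [[0.3,0,0,0.02,0,0,0],[0.3,0,0,0.03,0,0,0],[0.3,0,0,0.03,0,0,0],[0.3,0,0,0.025,0,0,0],[0.3,0,0,0.02,0,0,0],[0.3,0,0,0.012,0,0,0],[0.3,0,0,0.008,0,0,0],[0.3,0,0,0,0,0,0],[0.3,0,0,0,0,0,0],[0.3,0,0,0,0,0,0]]}}

```text
time_s: 7.45
tcp_pos: [0.5486, 0.2436, 0.0367]
eef_rot: [179.9, 0.1, 169.5]
contact_force: [0.5, 0.0, -0.6]
gripper_width: 0.0564
gripper_force: 20.0
```

{"method": "apply_moves", "body": {"targets": [[0.3,0,0,0.001,0,0,0],[0.3,0,0,0.001,0,0,0],[0.3,0,0,0.001,0,0,0],[0.3,0,0,0,0,0,0]]}}

```text
time_s: 7.78
tcp_pos: [0.5478, 0.2436, 0.0328]
eef_rot: [180.0, 0.0, 169.5]
contact_force: [0.1, 0.1, 0.1]
gripper_width: 0.0563
gripper_force: 20.0
```

{"method": "apply_moves", "body": {"targets": [[0.3,0,0,0.001,0,0,0],[0.3,0,0,0.0005,0,0,0],[0.3,0,0,0,0,0,0],[0.3,0,0,0,0,0,0]]}}

```text
time_s: 8.12
tcp_pos: [0.5478, 0.2435, 0.031]
eef_rot: [-180.0, -0.0, 169.5]
contact_force: [0.4, 0.3, -1.2]
gripper_width: 0.0562
gripper_force: 20.0
```

{"method": "apply_moves", "body": {"targets": [[0.3,0,0,0.0007,0,0,0],[0.3,0,0,0.0007,0,0,0],[0.3,0,0,0,0,0,0],[0.3,0,0,0,0,0,0]]}}

```text
time_s: 8.45
tcp_pos: [0.5479, 0.2436, 0.0308]
eef_rot: [180.0, 0.0, 169.5]
contact_force: [-3.6, -1.2, 9.0]
gripper_width: 0.0563
gripper_force: 20.0
```

Contact with the floor; release, then lift straight up.

{"method": "apply_moves", "body": {"targets": [[1,0,0,0,0,0,0],[1,0,0,0,0,0,0],[1,0,0,0,0,0,0],[1,0,0,0,0,0,0],[1,0,0,0,0,0,0],[1,0,0,0,0,0,0],[1,0,0,0,0,0,0],[1,0,0,0,0,0,0],[1,0,0,-0.02,0,0,0],[1,0,0,-0.03,0,0,0],[1,0,0,-0.03,0,0,0],[1,0,0,-0.03,0,0,0],[1,0,0,-0.03,0,0,0],[1,0,0,-0.02,0,0,0],[1,0,0,-0.01,0,0,0],[1,0,0,0,0,0,0],[1,0,0,0,0,0,0]]}}

```text
time_s: 9.87
tcp_pos: [0.5475, 0.2435, 0.1993]
eef_rot: [180.0, -0.0, 169.5]
contact_force: [0.7, 0.2, -1.7]
gripper_width: 0.0876
gripper_force: 0.0
```

```bash
python3 - <<'E'
from h import *
S=snap('scene','scene3');D=snap('side','side3')
s=get_state();print(s['tcp_pos'],s['eef_rot'])
for n,c in(('scene',S),('side',D)):
    v,u=np.mgrid[0:480,0:640]; K=c['camera_matrix'];z=c['range_z']
    P=np.stack([(u-K[0,2])/K[0,0]*z,(v-K[1,2])/K[1,1]*z,z],-1)@c['T'][:3,:3].T+c['T'][:3,3]
    for nm,x,y,h,r in(('knob',.566,-.2007,.094,.03),('tube',.548,.2436,.045,.045)):
        q=P[(z>0)&(abs(P[...,2]-h)<.003)&(np.hypot(P[...,0]-x,P[...,1]-y)<r)]
        if len(q): print(n,nm,len(q),cv2.minEnclosingCircle(q[:,:2].astype(np.float32)),np.median(q[:,2]))
a=D['frame'][130:400,180:460];cv2.imwrite('pics/crop3.png',cv2.resize(a,None,fx=2,fy=2,interpolation=3)[:,:,::-1])
E
```

```text
[0.54701555 0.24306066 0.19791844] [-1.79900560e+02 -1.12146290e-01  1.69491699e+02]
scene knob 135 ((0.5677691698074341, -0.20011639595031738), 0.01351240649819374) 0.0948296378042578
scene tube 309 ((0.5481001734733582, 0.24307751655578613), 0.029666051268577576) 0.04604824718931466
side knob 179 ((0.5695607662200928, -0.20183688402175903), 0.01259979885071516) 0.09443845138945894
side tube 190 ((0.5516083240509033, 0.24104028940200806), 0.02914888970553875) 0.045937443324950145
```

View pics/crop3.png

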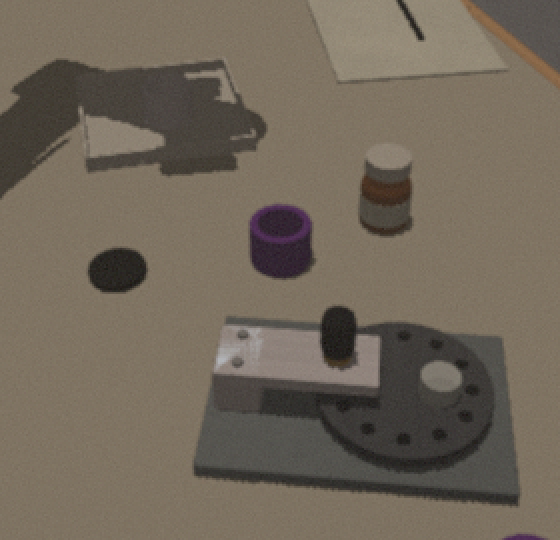

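The crop shows the knob at (339,335), free on its bushing, with the puck, jar and cap unmoved. The tray lies in the gripper's shadow, but depth puts the tube standing there, with its top at 46 mm, at (0.548, 0.243).

{"method": "apply_moves", "body": {"targets": [[1,-0.0036,-0.0154,0,0,0,0],[1,-0.0072,-0.0309,0,0,0,0],[1,-0.0072,-0.0309,0,0,0,0],[1,-0.0072,-0.0309,0,0,0,0],[1,-0.0072,-0.0309,0,0,0,0],[1,-0.0072,-0.0309,0,0,0,0],[1,-0.0072,-0.0309,0,0,0,0],[1,-0.0072,-0.0309,0,0,0,0],[1,-0.0072,-0.0309,0,0,0,0],[1,-0.0072,-0.0309,0,0,0,0],[1,-0.0072,-0.0309,0,0,0,0],[1,-0.0072,-0.0309,0,0,0,0],[1,-0.0072,-0.0309,0,0,0,0],[1,-0.0072,-0.0309,0,0,0,0],[1,-0.0036,-0.0154,0,0,0,0],[1,0,0,0,0,0,0.06],[1,0,0,0,0,0,0.06],[1,0,0,0,0,0,0.06],[1,0,0,0,0,0,0],[1,0,0,0,0,0,0]]}}

```text
time_s: 11.63
tcp_pos: [0.5674, -0.2005, 0.1985]
eef_rot: [-180.0, -0.1, 153.4]
contact_force: [0.5, -0.2, 0.5]
gripper_width: 0.0876
gripper_force: 0.0
```

```bash
python3 - <<'E'
from h import *
c=snap('wrist','wrist4');s=get_state();print(s['tcp_pos'],s['eef_rot'])
v,u=np.mgrid[0:480,0:640]; K=c['camera_matrix'];z=c['range_z']
P=np.stack([(u-K[0,2])/K[0,0]*z,(v-K[1,2])/K[1,1]*z,z],-1)@c['T'][:3,:3].T+c['T'][:3,3]
q=P[(z>0)&(abs(P[...,2]-.094)<.003)&(np.hypot(P[...,0]-.567,P[...,1]+.2005)<.03)]
print(len(q),cv2.minEnclosingCircle(q[:,:2].astype(np.float32)))
S=snap('scene','scene4')
cv2.imwrite('pics/crop4.png',cv2.resize(S['frame'][190:320,420:580],None,fx=4,fy=4)[:,:,::-1])
E
```

```text
[ 0.56759035 -0.2003006   0.19875409] [-1.79963711e+02 -8.23850819e-02  1.53485479e+02]
1045 ((0.5663885474205017, -0.19977527856826782), 0.0123756630346179)
```

View pics/crop4.png

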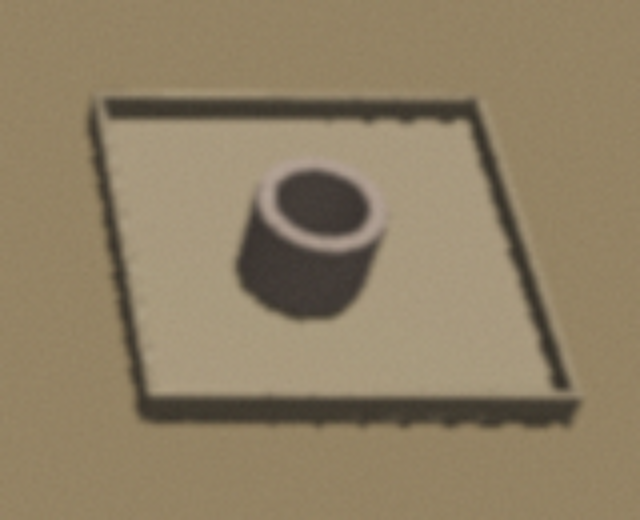

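The tube stands upright near the tray's centre (ring at (322,205) in the crop). The knob is within about 1 mm of the TCP axis; go down and grip.

{"method": "apply_moves", "body": {"targets": [[1,0.001,0,0.02,0,0,0],[1,0,0,0.03,0,0,0],[1,0,0,0.03,0,0,0],[1,0,0,0.02,0,0,0],[1,0,0,0.01,0,0,0],[1,0,0,0.007,0,0,0],[1,0,0,0,0,0,0],[1,0,0,0,0,0,0]]}}

```text
time_s: 12.4
tcp_pos: [0.5679, -0.1997, 0.0834]
eef_rot: [180.0, 0.1, 153.4]
contact_force: [-1.1, -0.8, -0.1]
gripper_width: 0.0881
gripper_force: 0.0
```

{"method": "apply_moves", "body": {"newtons": 40, "targets": [[0,0,0,0,0,0,0],[0,0,0,0,0,0,0],[0,0,0,0,0,0,0],[0,0,0,0,0,0,0],[0,0,0,0,0,0,0],[0,0,0,0,0,0,0],[0,0,0,0,0,0,0],[0,0,0,0,0,0,0],[0,0,0,0,0,0,0],[0,0,0,0,0,0,0],[0,0,0,0,0,0,0],[0,0,0,0,0,0,0]]}}

```text
time_s: 13.4
tcp_pos: [0.567, -0.2001, 0.0826]
eef_rot: [-180.0, -0.0, 153.3]
contact_force: [-0.3, -3.7, -0.7]
gripper_width: 0.0231
gripper_force: 40.0
```

{"method": "apply_moves", "body": {"targets": [[0,0,0,-0.002,0,0,0],[0,0,0,-0.003,0,0,0],[0,0,0,-0.003,0,0,0],[0,0,0,-0.003,0,0,0],[0,0,0,-0.003,0,0,0],[0,0,0,-0.002,0,0,0],[0,0,0,-0.001,0,0,0],[0,0,0,0,0,0,0],[0,0,0,0,0,0,0],[0,0,0,0,0,0,0]]}}

```text
time_s: 14.23
tcp_pos: [0.5669, -0.2001, 0.0987]
eef_rot: [-180.0, -0.0, 153.3]
contact_force: [2.0, -5.9, -8.6]
gripper_width: 0.0234
gripper_force: 40.0
```

{"method": "apply_moves", "body": {"targets": [[0,0,0,-0.0007,0,0,0],[0,0,0,-0.0007,0,0,0],[0,0,0,0,0,0,0],[0,0,0,0,0,0,0],[0,0,0,0,0,0,0],[0,0,0,0,0,0,0],[0,0,0,0,0,0,0],[0,0,0,0,0,0,0]]}}

```text
time_s: 14.9
tcp_pos: [0.567, -0.2, 0.1]
eef_rot: [-180.0, -0.0, 153.3]
contact_force: [2.1, -6.2, -8.6]
gripper_width: 0.0231
gripper_force: 40.0
```

```bash
python3 - <<'E'
from h import *
D=snap('side','side5');s=get_state();print(s['tcp_pos'],s['contact_force'],s['gripper_width'],s['gripper_force'])
cv2.imwrite('pics/crop5.png',cv2.resize(D['frame'][200:380,260:460],None,fx=3,fy=3,interpolation=3)[:,:,::-1])
E
```

```text
[ 0.56691777 -0.20004571  0.10000863] [ 1.76443728 -6.83308395 -8.49502543] 0.023129203578919958 39.994463324546814
```

View pics/crop5.png

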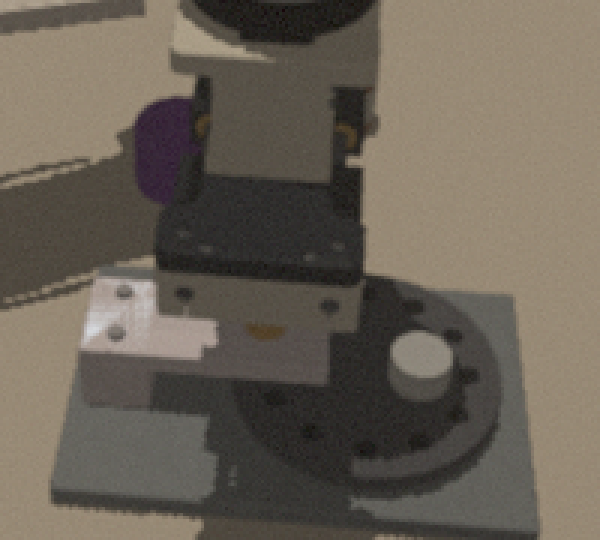

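The crop shows the fingers holding the raised knob, with only the bushing visible at (265,330) and the puck undisturbed at (420,362). The 8.6 N load fits about 17 mm of travel; I'll nudge up to the stop.

{"method": "apply_moves", "body": {"targets": [[0,0,0,-0.0004,0,0,0],[0,0,0,-0.0004,0,0,0],[0,0,0,0,0,0,0],[0,0,0,0,0,0,0],[0,0,0,0,0,0,0],[0,0,0,0,0,0,0]]}}

```text
time_s: 15.45
tcp_pos: [0.5669, -0.2001, 0.1007]
eef_rot: [-180.0, -0.1, 153.3]
contact_force: [1.9, -6.9, -9.9]
gripper_width: 0.0232
gripper_force: 40.0
```

```bash
python3 -c "
from h import *
s=get_state();print(s['tcp_pos'],s['contact_force'],s['gripper_force']);print(close_job())"
```

```text
[ 0.56693384 -0.20005225  0.10072621] [ 1.89771363 -6.93002871 -9.89173682] 39.99418795108795
the job is handed in; nothing more can be done
None
```

The tube stands upright and released in the tray, and I handed the job in with the gripper holding the knob about 18 mm up, at or close to its stop (judged from about 18 mm of lift and a 9.9 N pull; the verdict was not shown).

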